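Catch kiln spacers from the dispenser and hold the tray level

TASK

Pick up the metal catch tray by its wooden handle and bring its far rim up under the orange lift bar of the spacer dispenser, raising the gate with the tray itself (not with the gripper) so that all four fired-clay spacer blocks slide down the chute into the tray. Then lower the tray so that the gate shuts, draw it at least 10 cm clear of the dispenser and finish while still holding it: steady and level in the air, its underside at least 10 cm above the bench, all four blocks in it. Keep the tray level throughout, do not touch the dispenser with the robot, and leave the cup, jar and clay tile where they are.

Things in the scene. Friction and masses are not known exactly. Their poses are not given: they have to be found in the camera images.
- tray: Open aluminium pan 120 (x) x 110 (y) x 45 mm high, walls 3 mm, about 200 g. Origin under the pan's centre, z up; far wall at +x. Upright wooden handle block (36 along x, 24 along y, 85 high from the underside) outside the -x wall, axis at x = -92 mm, joined by a neck 12 mm high. Grip it from above, closing along y, firmly (40 N): the load hangs to one side.
- tray_grip (a point): Centre of the top of the tray's wooden handle (tray frame x = -92, y = 0, z = 85 mm).
- tray_far (a point): Middle of the top edge of the tray's far wall (tray frame x = +58.5, y = 0, z = 45 mm); this edge is to lift the bar.
- dispenser: Fixed. Origin on the bench under the chute's lip; -x is the way it empties, z up. Open steel chute 46 mm wide (35 inside), walls 30 high, falling 35 degrees to the lip at x = 0, 200 mm high; upper end x = 130, 315 high. Plywood stand: board x = 78 to 96, 100 wide; base plate x = 45 to 205, 130 wide, 15 high. Apron under the lip down to 163 high; below it, up to x = 45, only the lift bar.
- lip (a point): Middle of the lower end of the chute floor (dispenser frame x = 0, y = 0, z = 200 mm); the blocks leave here towards the dispenser's -x and land within about 90 mm of it.
- gate (a joint): Lift of the orange gate, m: 0 shut (start), 0.050 fully up at its stop. Plate across the chute in front of the lip (dispenser x = -10 to -5 mm, 64 wide, top 258 high when shut) on two side legs that carry the lift bar. Slides straight up, weighs 60 g, drops shut by itself. All blocks pass, one by one within about 2 s, when it is 40 to 50 mm up.
- lift_bar (a point): Centre of the underside of the gate's flat orange lift bar, 38 mm (dispenser x = 2 to 40) by 104 mm (along y), 6 thick: at dispenser x = 21, y = 0, 105 mm high when shut; rises with the gate. Turn the tray like the dispenser (+x along its +x), put the far wall's edge below this point and raise: the lip then stays over the pan's inside.
- block0: Red-brown fired-clay spacer block, 26 x 26 x 20 mm, 30 g, origin at the centre of one 26 x 26 face (its underside at the start). Number 1 of four waiting in a row in the chute behind the gate (1 is nearest the gate).
- block1: Red-brown fired-clay spacer block, 26 x 26 x 20 mm, 30 g, origin at the centre of one 26 x 26 face (its underside at the start). Number 2 of four waiting in a row in the chute behind the gate (1 is nearest the gate).
- block2: Red-brown fired-clay spacer block, 26 x 26 x 20 mm, 30 g, origin at the centre of one 26 x 26 face (its underside at the start). Number 3 of four waiting in a row in the chute behind the gate (1 is nearest the gate).
- block3: Red-brown fired-clay spacer block, 26 x 26 x 20 mm, 30 g, origin at the centre of one 26 x 26 face (its underside at the start). Number 4 of four waiting in a row in the chute behind the gate (1 is nearest the gate).
- cup: Bystander: white ceramic cup, 72 mm wide, 75 mm high, origin under its centre.
- jar: Bystander: blue jar with a white lid, 64 mm wide, 90 mm high, origin under its centre.
- slab: Bystander: flat red-brown fired tile 120 x 160 x 14 mm, origin under its centre.
Mind the look-alikes: they are no part of the job. Of the things like the tray, leave any that is purple or red; of the rest the smaller one is meant.

How it is judged:
By the outcome, as a careful person would: the job done as asked, in the order asked, and still so for the second after the job is handed in, while the arm keeps its last pose, push and grip.
It also fails if it takes over 50 s, if anything falls off the work surface, if the arm or the gripper's body presses on something with over 40 N, if the wrist force passes 120 N, or if a joint passes its speed limit or range.

ROBOT

A 6-joint arm with a two-finger parallel gripper is mounted at the origin on the work surface. World frame = base frame: x ahead of the robot, y to its left, z up, the work surface at z = 0. Lengths are in m, angles in degrees, forces in N, time in s.
With the tool pointing down it reaches from about 0.4 to 0.825 m from the base axis. Payload 7 kg.
Tool frame: the origin (TCP) lies midway between the tips of the shut fingers; the grasp point (between the pads) lies 19 mm behind it; z points along the fingers, y is the line along which they close (so a half turn about z gives the same grasp; the last joint's range is limited). The gripper opens to 88 mm and grips with 3 to 60 N. Pads are 19 mm wide; open, the fingers measure 130 mm over their backs; the gripper's body (78 mm by 193 mm) begins 47 mm behind the grasp point.
Start: joints at [79.59, 20.546, 0.682, 0, -70.136, -16.507], TCP at [0.306, 0.602, 0.227] pointing down, gripper open.
Joint ranges: [-176.03, 176.03], [-82.01, 121.73], [-58.28, 71.71], [-173.87, 95.51], [-174.79, -0.11], [-173.66, 173.66]. Speed limits (degrees/s): [136.94, 136.94, 172.46, 180, 180, 180].

INTERFACE

Orientations are given as [roll, pitch, yaw] about the fixed x, y, z axes, in that order (R = Rz(yaw) Ry(pitch) Rx(roll)).
In Python, from plant import get_state, optics, order gives the robot as it stands. The module is installed in compiled form; this text tells all that it offers.
- The arm moves only by the tool send_rows, never from a script. Its argument "moves" is a list of rows, each an object with "slide": the shift along the tool's x, y, z as a fraction of full scale, a list of three; "turn": the turn about the tool's z as a fraction of full scale; "gripper": the opening, from 0 (shut) to 1 (fully open). A call has exactly 5 rows; each row is the pose to reach, as a shift and turn from the pose commanded when the call began, along the tool's axes at that moment; what a row does not reach only later rows make up. Full scale, the value 1, is 150 mm for a shift and 90 degrees for a turn. A row lasts 1/12 s, in which the tool goes at most 41.7 mm and 7.16 degrees, less where a joint would pass 70% of its speed; a pose out of reach is approached as far as the arm can. A call with a number of a shift or a turn outside -1 to 1 is refused whole. A call with a gripper value outside its range is refused whole. The fingers move at their own pace and stop on an object; "newtons" is the grip in N (left out, the last holds). Time passes only in rows, so rows that repeat a pose let the fingers close, or fill a call up. It gives the time, the measured TCP pose, the force, the opening and the grip force at its end, in the units of the state.
- get_state(): the state, without advancing time (a new reading comes with each control period).
- optics.capture(name): name is "side" or "top" or "wrist"; returns a dict with "img" (420x560x3 uint8, red, green, blue), "intrinsics" (3x3 intrinsics, pixels), "origin" and "attitude" of the camera in the world. Camera axes: x right, y down, z forward; pixel columns grow to the right and rows downward; lengths in m; the calibration is good to about 2 mm. A picture is of the moment at which its call begins. There is no depth.
- order.close_job(): hands the job in; it is judged then, once.
Trained networks look in the newest picture that a camera, given by its name, has taken for a name from the list of things; names that differ only in an ending like _2 or _b are one class to them, and where a whole thing is asked for, a point or a joint stands for the part that bears it (a point fixed in the world has none). Each returns a list of dicts, best first, with "p" (0 to 1); they miss things now and then, are a little off and sometimes report something else, mostly with a low value. They report only what shows in the picture. A call takes as long as a camera call. They do not tell look-alikes from the thing itself.
- optics.look_for(camera, name): "location" ([x, y, z] in m, in world coordinates, good to about 4 mm: the middle of the surface that is visible of it).
The state is a dict: "time_s": time; "joints": joint angles; "qd": joint speeds; "joint_torque": joint torques, N m; "tcp_pos": TCP position; "eef_rot": TCP orientation; "contact_force": force on the tool from outside, world axes, zero at the start; "moment": the same for the moment, N m; "gripper_width": finger opening in m; "gripper_force": force on a finger pad.
Only numpy, scipy, OpenCV 4.12 (cv2) and the standard library are available. Lean on these libraries where they do the work, as an engineer would, in place of code of your own. Each camera call takes 0.05 s, during which the arm holds its last target. There are 200 camera calls.

## Working session

There is one attempt and no reset: what is moved stays moved. The work goes in short steps, Python scripts to look and compute and a tool call to move; the robot and the scene stay as the last step left them, time stands still between calls to the robot, and variables do not carry over. Pictures are saved under pics/ and viewed, at most 10 in all, crops included, and the job is handed in when it is done.

Besides the shell and the picture viewer there is one more tool, called after "Call:" as name([rows], argument=value, ...), one row to a line, values as JSON. send_rows: Moves the arm, as the interface text tells. Shift numbers are shares of 150 mm and turn numbers shares of 90 degrees, none past 1 either way. Its arguments: {"type":"object","properties":{"moves":{"type":"array"},"newtons":{"type":"number"}},"required":["moves"]}

```bash
mkdir -p pics; cat > h.py <<'E'
from plant import get_state, optics, order
import cv2, numpy as np
np.set_printoptions(precision=4,suppress=True)
def cap(n,f=None):
    c=optics.capture(n)
    if f: cv2.imwrite(f'pics/{f}.png',c['img'][:,:,::-1])
    return c
E
python3 - <<'E'
from h import *
s=get_state(); print(s['time_s'],s['tcp_pos'],s['eef_rot'])
for n in ['top','side']:
    c=cap(n,n+'0'); print(n,np.array(c['intrinsics']).tolist(),np.array(c['origin']),np.array(c['attitude']).tolist())
    for t in ['tray','tray_grip','tray_far','lip','gate','lift_bar','dispenser','cup','jar','slab']:
        print(t,[(np.round(d['location'],3).tolist(),round(d['p'],2)) for d in optics.look_for(n,t)])
E
```

```text
0.0 [0.3054 0.6014 0.2256] [179.9073  -0.0077 -26.9242]
top [[469.8773745704825, 0.0, 280.73877226043766], [0.0, 469.8773745704825, 206.16420732843838], [0.0, 0.0, 1.0]] [ 0.4343 -0.0134  1.3392] [-174.49565529686936, -0.5306994401183078, -90.88743746443645]
tray [([0.568, 0.18, 0.002], 0.82), ([0.306, 0.228, 0.006], 0.82), ([0.716, 0.364, 0.004], 0.58), ([0.757, -0.38, 0.005], 0.58)]
tray_grip [([0.758, -0.379, 0.009], 0.96), ([0.719, 0.37, -0.002], 0.88), ([0.571, 0.176, 0.004], 0.73), ([0.303, 0.224, 0.001], 0.63), ([0.538, -0.066, 0.228], 0.27)]
tray_far [([0.755, -0.378, -0.001], 0.97), ([0.568, 0.179, 0.005], 0.93), ([0.715, 0.365, 0.001], 0.92), ([0.299, 0.225, 0.004], 0.63)]
lip [([0.489, -0.153, 0.11], 0.75)]
gate [([0.513, -0.067, 0.111], 0.78)]
lift_bar [([0.515, -0.073, 0.107], 0.69)]
dispenser [([0.49, -0.147, 0.11], 0.61)]
cup [([0.36, -0.271, 0.024], 0.89)]
jar [([0.493, -0.15, 0.112], 0.63), ([0.744, -0.092, 0.092], 0.6)]
slab [([0.734, 0.135, 0.016], 0.81)]
side [[386.3351556030205, 0.0, 281.77995250846084], [0.0, 386.3351556030205, 211.69385609590987], [0.0, 0.0, 1.0]] [ 0.1792 -0.6431  0.8165] [-131.77179402561313, -0.7097116703210297, -29.063915612426626]
tray [([0.757, -0.372, 0.023], 0.81), ([0.298, 0.221, 0.026], 0.77), ([0.724, 0.341, 0.023], 0.76), ([0.567, 0.19, 0.022], 0.71)]
tray_grip [([0.722, 0.347, 0.024], 0.83), ([0.57, 0.191, 0.019], 0.77), ([0.298, 0.22, 0.03], 0.64), ([0.76, -0.375, 0.03], 0.61), ([0.369, -0.256, 0.044], 0.27)]
tray_far [([0.297, 0.218, 0.025], 0.91), ([0.72, 0.34, 0.03], 0.86), ([0.571, 0.188, 0.022], 0.81), ([0.763, -0.373, 0.017], 0.57)]
lip [([0.494, -0.158, 0.119], 0.61), ([0.755, 0.114, 0.016], 0.41)]
gate [([0.539, -0.057, 0.238], 0.56)]
lift_bar [([0.54, -0.06, 0.243], 0.83)]
dispenser [([0.493, -0.162, 0.119], 0.75)]
cup [([0.369, -0.254, 0.042], 0.7), ([0.57, 0.19, 0.026], 0.25)]
jar [([0.736, -0.107, 0.063], 0.69)]
slab [([0.755, 0.111, 0.015], 0.75)]
```

View pics/top0.png

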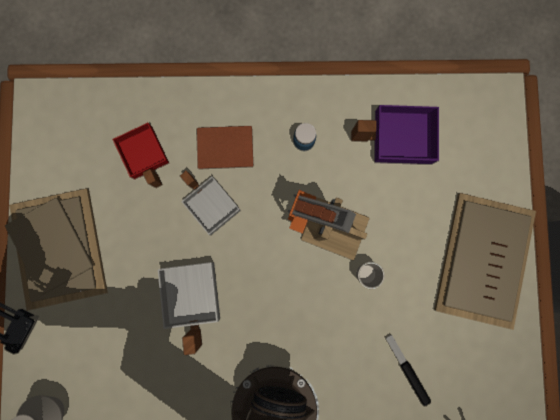

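View pics/side0.png

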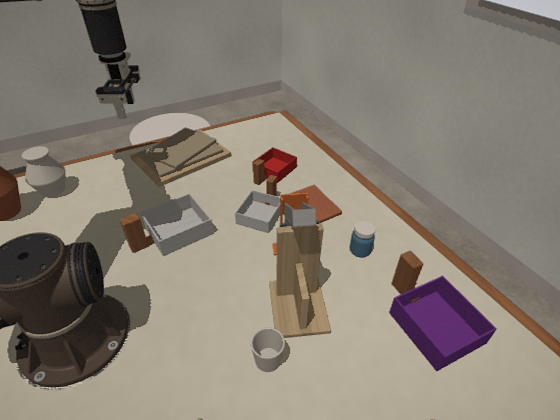

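Top view: the small grey tray has its pan at (211,205) and handle at (190,179). The larger grey tray is at (190,292), and the red and purple ones are decoys. The dispenser gate is at about (300,205) and the orange bar at (299,225), with the chute rising to the right. I'll enlarge these parts to measure them.

```bash
python3 - <<'E'
import cv2,numpy as np
t=cv2.imread('pics/top0.png');s=cv2.imread('pics/side0.png')
f=lambda im,x,y:cv2.resize(im[y:y+75,x:x+100],(400,300),interpolation=cv2.INTER_CUBIC)
cv2.imwrite('pics/c1.png',np.clip(1.4*np.vstack([np.hstack([f(t,165,165),f(t,275,185)]),np.hstack([f(s,220,170),f(s,255,185)])]),0,255).astype('uint8'))
E
```

```text
(no output)
```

View pics/c1.png

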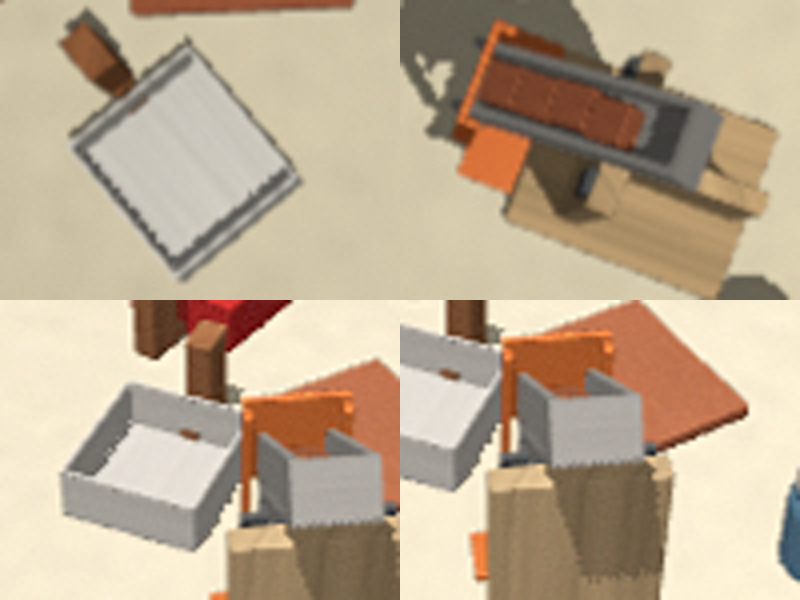

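```bash
cat > fit.py <<'E'
import json
from h import *
from scipy.optimize import least_squares
from scipy.spatial.transform import Rotation as R
def cam(K,o,a): return np.array(K),np.array(o),R.from_euler('xyz',a,degrees=True).as_matrix()
TOP=cam([[469.8774,0,280.7388],[0,469.8774,206.1642],[0,0,1]],[0.4343,-0.0134,1.3392],[-174.495655,-0.5306994,-90.8874375])
SIDE=cam([[386.33516,0,281.77995],[0,386.33516,211.69386],[0,0,1]],[0.1792,-0.6431,0.8165],[-131.771794,-0.70971167,-29.0639156])
def proj(c,p):
    q=(np.atleast_2d(p)-c[1])@c[2]; q=q@c[0].T; return q[:,:2]/q[:,2:]
def place(v,p):
    a=np.radians(v[2]); p=np.atleast_2d(p)/1000
    return np.c_[v[0]+np.cos(a)*p[:,0]-np.sin(a)*p[:,1], v[1]+np.sin(a)*p[:,0]+np.cos(a)*p[:,1], p[:,2]]
def fit(obs,x0):
    f=lambda v:np.concatenate([(proj(c,place(v,m))[0]-px) for c,m,px in obs])
    r=least_squares(f,x0,loss='soft_l1',x_scale=[.01,.01,1]); return r.x,r.fun.reshape(-1,2)
E
cat > f1.py <<'E'
from fit import *
def o(c,off,m,u): return (c,m,np.array(off)+np.array(u)/4-0.375)
T=[o(TOP,(165,165),m,u) for m,u in [((-60,-55,45),(186,40)),((60,-55,45),(300,181)),((60,55,45),(181,281)),((-60,55,45),(70,143))]]
T2=[o(TOP,(165,165),(60,s,45),u) for s,u in []]
T+= [o(SIDE,(220,170),(-92,0,85),(208,36))]
for fl in (1,-1):
    TT=[(c,(m[0],m[1]*fl,m[2]),p) for c,m,p in T]
    v,r=fit(TT,[.568,.18,-141]); print('tray',v,'\n',r)
D=[o(TOP,(275,185),m,u) for m,u in [((45,-65,15),(103,215)),((205,-65,15),(315,295)),((205,65,15),(375,130)),((-10,32,258),(95,20)),((-10,-32,258),(60,140)),((2,-52,111),(57,170)),((40,-52,111),(112,192))]]
D+=[o(SIDE,(255,185),m,u) for m,u in [((-7.5,-32,258),(103,40)),((-7.5,32,258),(212,33))]]
v,r=fit(D,[.53,-.06,-106]); print('disp',v,'\n',r)
E
python3 f1.py
```

```text
tray [   0.5646    0.1732 -219.2788] 
 [[ -4.6178   1.4453]
 [-60.6774  -0.1288]
 [ -0.0012  -0.3347]
 [ 55.1995   0.1553]
 [ 17.5085  18.4681]]
tray [   0.5647    0.1658 -140.7251] 
 [[ 1.3453  1.3264]
 [ 0.4253 -1.0547]
 [-0.6606 -0.3622]
 [-0.4597  0.9172]
 [ 0.2976 -1.0047]]
disp [   0.5433   -0.064  -111.4704] 
 [[ 0.2523  1.2625]
 [ 0.7177  1.3757]
 [ 1.1974 -0.6477]
 [-0.0484 -0.1784]
 [-0.9506 -4.4376]
 [-0.0452  1.1316]
 [-0.1733  0.7506]
 [ 0.2196 -0.6736]
 [ 0.4937 -0.977 ]]
```

```bash
cat >> f1.py <<'E'
print('---')
T=[(c,(m[0],-m[1],m[2]),p) for c,m,p in T]+[o(SIDE,(220,170),m,u) for m,u in [((-60,55,45),(132,85)),((60,55,45),(62,174)),((60,-55,45),(194,208))]]
v,r=fit(T,[.565,.166,-141]); print('tray',v,'\n',r)
print('grip',place(v,(-92,0,85)))
D.pop(4); v,r=fit(D,v*0+[.54,-.06,-110]); print('disp',v,'\n',r); 
E
python3 f1.py | sed -n '/---/,$p'
```

```text
---
tray [   0.5647    0.1668 -139.8517] 
 [[  0.5521   1.3388]
 [  0.1343  -1.4702]
 [ -0.5599  -0.3181]
 [ -0.8719   1.3885]
 [ -0.2752  -1.2613]
 [ 31.2831   6.3834]
 [ 34.3162   8.5877]
 [-32.8324  -9.1892]]
grip [[0.635  0.2261 0.085 ]]
disp [   0.544    -0.0637 -111.6435] 
 [[ 0.0451  1.0065]
 [ 0.449   1.2802]
 [ 1.0614 -0.6927]
 [-0.1562 -0.5078]
 [-0.236   0.8156]
 [-0.3804  0.4753]
 [ 0.4516 -0.8846]
 [ 0.7212 -1.1329]]
```

```bash
sed -i 's/((-60,55,45),(132,85)),((60,55,45),(62,174)),((60,-55,45),(194,208))/((-60,-55,45),(132,85)),((60,-55,45),(62,174)),((60,55,45),(194,208))/' f1.py
python3 f1.py | sed -n '/---/,/grip/p'
python3 - <<'E'
from h import *
from scipy.spatial.transform import Rotation as R
s=get_state();print(s['tcp_pos'],R.from_euler('xyz',s['eef_rot'],degrees=True).as_matrix())
c=cap('wrist');print(c['origin'],c['attitude'])
E
```

```text
---
tray [   0.5641    0.1654 -141.0436] 
 [[ 1.647   1.567 ]
 [ 0.5438 -0.6567]
 [-0.6846 -0.1306]
 [-0.2966  0.9917]
 [ 0.319  -0.8428]
 [-0.3571 -1.5326]
 [-0.036  -0.7027]
 [ 0.8018  0.5733]]
grip [[0.6356 0.2232 0.085 ]]
[0.3056 0.6018 0.2265] [[ 0.8917 -0.4527 -0.    ]
 [-0.4527 -0.8917 -0.0001]
 [ 0.      0.0001 -1.    ]]
[0.3739 0.5669 0.3855] [ 163.6131   -0.0517 -116.961 ]
```

```bash
cat > plan.py <<'E'
import sys; from h import *
# plan.py x y z yaw n : from measured pose to target in n calls, numbers for send_rows
def plan(p,yaw,q,yt,n):
    p=np.array(p);q=np.array(q,float);d=(yt-yaw+180)%360-180
    for i in range(n):
        a=np.radians(yaw+d*i/n); e=(q-p)/n
        sl=np.array([np.cos(a)*e[0]+np.sin(a)*e[1],np.sin(a)*e[0]-np.cos(a)*e[1],-e[2]])/.15
        print('slide',sl.round(4).tolist(),'turn',round(-d/n/90,4))
if __name__=='__main__':
    s=get_state();a=list(map(float,sys.argv[1:])); print(s['time_s'],s['tcp_pos'],s['eef_rot'],s['contact_force'],s['gripper_width'])
    plan(s['tcp_pos'],s['eef_rot'][2],a[:3],a[3],int(a[4]))
E
python3 plan.py .6356 .2232 .227 -141 4
```

```text
1.15 [0.3056 0.6018 0.2266] [179.9993   0.0005 -26.9213] [ 0.1553 -1.1196  0.0866] 0.08754908630615221
slide [0.7761, 0.3136, -0.0007] turn 0.3169
slide [0.8317, -0.095, -0.0007] turn 0.3169
slide [0.6854, -0.4805, -0.0007] turn 0.3169
slide [0.3728, -0.7495, -0.0007] turn 0.3169
```

Call:
send_rows([
  {"slide":[0.776,0.314,0],"turn":0.317,"gripper":0.8},
  {"slide":[0.776,0.314,0],"turn":0.317,"gripper":0.8},
  {"slide":[0.776,0.314,0],"turn":0.317,"gripper":0.8},
  {"slide":[0.776,0.314,0],"turn":0.317,"gripper":0.8},
  {"slide":[0.776,0.314,0],"turn":0.317,"gripper":0.8},
])

```text
time_s: 1.57
tcp_pos: [0.3896, 0.5054, 0.227]
eef_rot: [-180.0, 0.0, -56.0]
contact_force: [-0.4, -0.0, 0.0]
gripper_width: 0.0705
gripper_force: 0.0
```

Call:
send_rows([
  {"slide":[0.832,-0.095,0],"turn":0.317,"gripper":0.8},
  {"slide":[0.832,-0.095,0],"turn":0.317,"gripper":0.8},
  {"slide":[0.832,-0.095,0],"turn":0.317,"gripper":0.8},
  {"slide":[0.832,-0.095,0],"turn":0.317,"gripper":0.8},
  {"slide":[0.832,-0.095,0],"turn":0.317,"gripper":0.8},
])

```text
time_s: 1.98
tcp_pos: [0.4715, 0.4115, 0.2266]
eef_rot: [-180.0, 0.0, -84.2]
contact_force: [-1.2, 0.4, 0.3]
gripper_width: 0.0702
gripper_force: 0.0
```

Call:
send_rows([
  {"slide":[0.685,-0.48,0],"turn":0.317,"gripper":0.8},
  {"slide":[0.685,-0.48,0],"turn":0.317,"gripper":0.8},
  {"slide":[0.685,-0.48,0],"turn":0.317,"gripper":0.8},
  {"slide":[0.685,-0.48,0],"turn":0.317,"gripper":0.8},
  {"slide":[0.685,-0.48,0],"turn":0.317,"gripper":0.8},
])

```text
time_s: 2.4
tcp_pos: [0.5536, 0.3175, 0.2262]
eef_rot: [180.0, -0.0, -112.5]
contact_force: [-0.6, 0.7, -0.5]
gripper_width: 0.0701
gripper_force: 0.0
```

Call:
send_rows([
  {"slide":[0.373,-0.75,0],"turn":0.317,"gripper":0.8},
  {"slide":[0.373,-0.75,0],"turn":0.317,"gripper":0.8},
  {"slide":[0.373,-0.75,0],"turn":0.317,"gripper":0.8},
  {"slide":[0.373,-0.75,0],"turn":0.317,"gripper":0.8},
  {"slide":[0.373,-0.75,0],"turn":0.317,"gripper":0.8},
])

```text
time_s: 2.82
tcp_pos: [0.6359, 0.2233, 0.2259]
eef_rot: [180.0, -0.0, -140.9]
contact_force: [0.6, -0.1, -0.4]
gripper_width: 0.0698
gripper_force: 0.0
```

```bash
python3 plan.py .6356 .2232 .227 -141 1; python3 - <<'E'
from h import *
print(get_state()['joints'])
c=cap('wrist','w1');print(np.array(c['intrinsics']).tolist(),c['origin'],c['attitude'])
E
```

```text
2.8167 [0.6359 0.2233 0.2259] [ 179.987    -0.0333 -140.9118] [ 0.5837 -0.0627 -0.3934] 0.06976234106656216
slide [0.0022, 0.0009, -0.0075] turn 0.001
[ 35.8751  20.4999   0.5277  -0.0118 -70.0617 -86.7829]
[[350.831865176765, 0.0, 279.654384288941], [0.0, 350.831865176765, 202.55759082129305], [0.0, 0.0, 1.0]] [0.5773 0.1749 0.3849] [163.7084  -0.0001 129.0407]
```

View pics/w1.png

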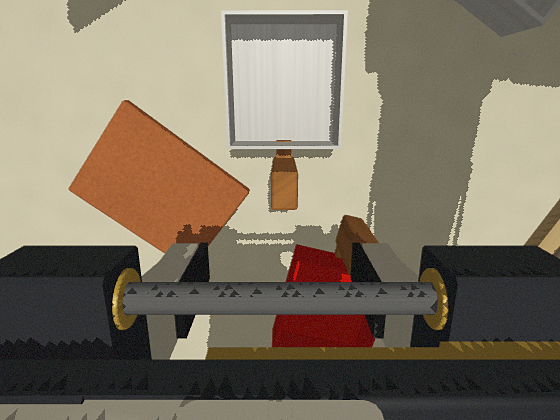

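Wrist view: the pan's rim corners are at about (222,12), (347,12), (339,147) and (229,147). The handle top spans about (271–298, 172–210). The red tray and its handle lie behind, between and beside the fingers. I'll refit the tray's pose with these points.

```bash
cat > f2.py <<'E'
from fit import *
W=cam([[350.8319,0,279.6544],[0,350.8319,202.5576],[0,0,1]],[.5773,.1749,.3849],[163.7084,0,129.0407])
T=[(W,m,np.array(u,float)) for m,u in [((60,55,45),(222,11.5)),((60,-55,45),(347.5,11.5)),((-60,-55,45),(339.5,147)),((-60,55,45),(229.5,147)),((-110,12,85),(271,210)),((-110,-12,85),(297,210)),((-74,12,85),(272,172)),((-74,-12,85),(298,172))]]
v,r=fit(T,[.565,.166,-141]); print('tray',v,'\n',r); print(place(v,(-92,0,85)))
E
python3 f2.py
```

```text
tray [   0.5632    0.1691 -141.0671] 
 [[-0.3992 -0.9879]
 [ 0.5013 -0.7231]
 [ 1.4807  2.0222]
 [-2.3672  1.8073]
 [-0.084   0.7678]
 [ 0.6795  0.8159]
 [-1.2957 -0.7722]
 [ 0.3553 -0.7209]]
[[0.6347 0.2269 0.085 ]]
```

```bash
python3 plan.py .635 .2257 .045 -141.05 2
```

```text
2.8667 [0.6352 0.2242 0.2261] [ 179.979    -0.0226 -140.492 ] [0.5439 0.3123 0.5194] 0.07011364588911712
slide [-0.0026, 0.0044, 0.6035] turn 0.0031
slide [-0.0025, 0.0044, 0.6035] turn 0.0031
```

Call:
send_rows([
  {"slide":[-0.01,0.012,0.2],"turn":0,"gripper":0.8},
  {"slide":[-0.01,0.012,0.4],"turn":0,"gripper":0.8},
  {"slide":[-0.01,0.012,0.6],"turn":0,"gripper":0.8},
  {"slide":[-0.01,0.012,0.75],"turn":0,"gripper":0.8},
  {"slide":[-0.01,0.012,0.8],"turn":0,"gripper":0.8},
])

```text
time_s: 3.28
tcp_pos: [0.6323, 0.2269, 0.1026]
eef_rot: [179.9, -0.3, -140.4]
contact_force: [-0.2, 0.3, -0.8]
gripper_width: 0.0701
gripper_force: 0.0
```

Call:
send_rows([
  {"slide":[0,0,0.1],"turn":0,"gripper":0.8},
  {"slide":[0,0,0.2],"turn":0,"gripper":0.8},
  {"slide":[0,0,0.3],"turn":0,"gripper":0.8},
  {"slide":[0,0,0.38],"turn":0,"gripper":0.8},
  {"slide":[0,0,0.4],"turn":0,"gripper":0.8},
])

```text
time_s: 3.7
tcp_pos: [0.6343, 0.2264, 0.0452]
eef_rot: [180.0, -0.1, -140.7]
contact_force: [-1.2, -0.6, -0.1]
gripper_width: 0.07
gripper_force: 0.0
```

Call:
send_rows([
  {"slide":[0,0,0],"turn":0,"gripper":0.5},
  {"slide":[0,0,0],"turn":0,"gripper":0.4},
  {"slide":[0,0,0],"turn":0,"gripper":0.3},
  {"slide":[0,0,0],"turn":0,"gripper":0.2},
  {"slide":[0,0,0],"turn":0,"gripper":0},
], newtons=40)

```text
time_s: 4.12
tcp_pos: [0.6359, 0.2256, 0.0475]
eef_rot: [-180.0, 0.1, -141.0]
contact_force: [0.3, -0.6, 0.5]
gripper_width: 0.0421
gripper_force: 0.0
```

Call:
send_rows([
  {"slide":[0,0,0],"turn":0,"gripper":0},
  {"slide":[0,0,0],"turn":0,"gripper":0},
  {"slide":[0,0,0],"turn":0,"gripper":0},
  {"slide":[0,0,0],"turn":0,"gripper":0},
  {"slide":[0,0,0],"turn":0,"gripper":0},
], newtons=40)

```text
time_s: 4.53
tcp_pos: [0.6356, 0.2255, 0.0468]
eef_rot: [-180.0, 0.0, -141.0]
contact_force: [-0.2, 0.9, 1.9]
gripper_width: 0.0238
gripper_force: 39.9
```

Call:
send_rows([
  {"slide":[0,0,-0.02],"turn":0,"gripper":0},
  {"slide":[0,0,-0.06],"turn":0,"gripper":0},
  {"slide":[0,0,-0.13],"turn":0,"gripper":0},
  {"slide":[0,0,-0.18],"turn":0,"gripper":0},
  {"slide":[0,0,-0.2],"turn":0,"gripper":0},
], newtons=40)

```text
time_s: 4.95
tcp_pos: [0.6364, 0.2259, 0.0787]
eef_rot: [-180.0, 0.1, -141.0]
contact_force: [0.2, 0.3, -2.6]
gripper_width: 0.0238
gripper_force: 39.9
```

```bash
python3 plan.py .6286 .150 .0765 -111.6 2; python3 - <<'E'
from h import *
c=cap('wrist');print(get_state()['moment'],c['origin'],c['attitude']); w=c['img'];t=cap('top')['img'];s=cap('side')['img']
f=lambda im,x,y:cv2.resize(im[y:y+100,x:x+133],(400,300),interpolation=cv2.INTER_CUBIC)
im=np.vstack([np.hstack([cv2.resize(w,(400,300)),f(w,215,110)]),np.hstack([f(t,155,145),f(s,180,160)])])
cv2.imwrite('pics/c2.png',im[:,:,::-1])
E
```

```text
4.95 [0.6364 0.2259 0.0787] [-179.9708    0.1456 -141.0219] [ 0.1759  0.2605 -2.6487] 0.023833835102608114
slide [0.1793, -0.1802, 0.0074] turn -0.1635
slide [0.2192, -0.1288, 0.0074] turn -0.1635
[ 0.1439 -0.2279 -0.0242] [0.5772 0.1774 0.2375] [163.5272   0.0431 128.9359]
```

View pics/c2.png

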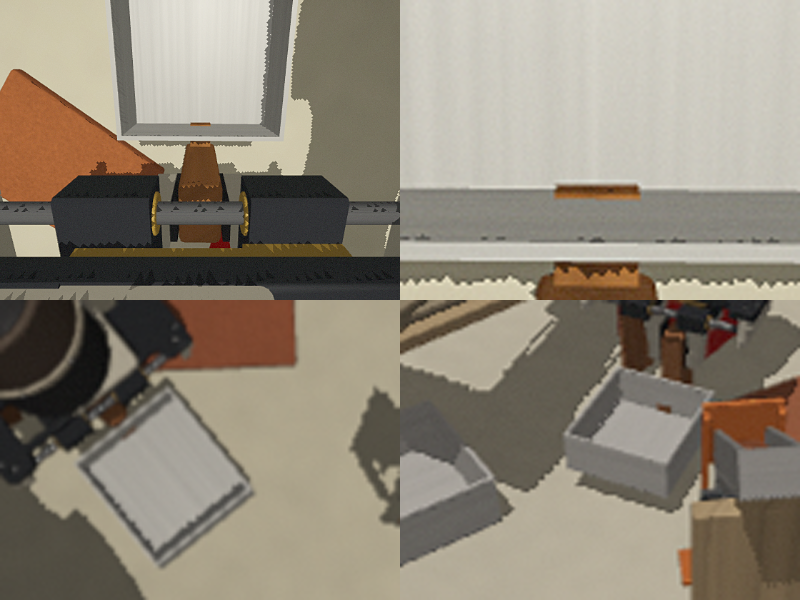

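Tray is off the bench. In the wrist view the near rim is at (118–285, 139), straight across, and the side view shows the shadow detached under it. I'll put a number on any tilt.

```bash
cat > f3.py <<'E'
from fit import *
def P(v,m):
    Rm=R.from_euler('ZYX',[v[3],v[4],v[5]],degrees=True).as_matrix(); return Rm@(np.array(m)/1000)+v[:3]
W=cam([[350.8319,0,279.6544],[0,350.8319,202.5576],[0,0,1]],[.5772,.1774,.2375],[163.7,0,129])
o=lambda c,off,m,u,k=3.004:(c,m,np.array(off)+np.array(u)/k-.33)
T=[o(TOP,(155,145),m,u) for m,u in [((-60,55,45),(166,80)),((60,55,45),(253,190)),((60,-55,45),(161,265)),((-60,-55,45),(80,165))]]
C=[m for _,m,_ in T]
ysgn=-1
T=[(c,(m[0],m[1]*ysgn,m[2]),p) for c,m,p in T]
T+=[o(SIDE,(180,160),m,u) for m,u in [((-60,-55,45),(220,68)),((60,-55,45),(167,135)),((60,55,45),(270,170)),((-60,55,45),(313,93))]]
T+=[(W,m,np.array(u)*1.4) for m,u in [((-60,55,45),(118,140)),((-60,-55,45),(284,138))]]
for s in (1,-1):
    TT=[(c,(m[0],m[1]*(s if c is TOP else 1),m[2]),p) for c,m,p in T]
    f=lambda v:np.concatenate([proj(c,P(v,m))[0]-p for c,m,p in TT])
    r=least_squares(f,[.565,.168,.03,-141,0,0],loss='soft_l1',x_scale=[.01,.01,.01,1,1,1]); print(r.cost,r.x,'\n',r.fun.reshape(-1,2))
E
python3 f3.py
```

```text
222.3282149400724 [   0.565     0.1687    0.0295 -139.5692    2.5939   -3.5455] 
 [[-30.7119  29.0351]
 [-30.4049  26.0171]
 [ 31.3166 -25.661 ]
 [ 29.2834 -25.5386]
 [ -1.3473  -1.7137]
 [ -0.205    0.5482]
 [  0.3648  -0.2837]
 [  0.5135  -0.4256]
 [  0.2044  -0.2071]
 [ -0.2667   0.0832]]
6.773494932369065 [   0.565     0.1686    0.0296 -139.5953    2.4006   -3.3642] 
 [[ 0.6386  2.7429]
 [ 0.6543 -0.7015]
 [ 0.1627  1.0397]
 [-2.1031  0.7223]
 [-1.3373 -1.6783]
 [-0.2196  0.4755]
 [ 0.3451 -0.426 ]
 [ 0.5154 -0.4615]
 [ 0.1567 -0.0782]
 [-0.3827  0.2068]]
```

Call:
send_rows([
  {"slide":[0.025,-0.03,0],"turn":-0.033,"gripper":0},
  {"slide":[0.07,-0.07,0],"turn":-0.065,"gripper":0},
  {"slide":[0.11,-0.11,0],"turn":-0.098,"gripper":0},
  {"slide":[0.145,-0.145,0],"turn":-0.131,"gripper":0},
  {"slide":[0.18,-0.18,0],"turn":-0.1635,"gripper":0},
])

```text
time_s: 5.52
tcp_pos: [0.631, 0.1869, 0.076]
eef_rot: [180.0, -0.0, -126.2]
contact_force: [-0.2, 0.4, -0.8]
gripper_width: 0.0236
gripper_force: 39.9
```

Call:
send_rows([
  {"slide":[0.044,-0.026,0],"turn":-0.033,"gripper":0},
  {"slide":[0.09,-0.055,0],"turn":-0.065,"gripper":0},
  {"slide":[0.14,-0.08,0],"turn":-0.098,"gripper":0},
  {"slide":[0.19,-0.11,0],"turn":-0.131,"gripper":0},
  {"slide":[0.219,-0.129,0],"turn":-0.1635,"gripper":0},
])

```text
time_s: 5.93
tcp_pos: [0.627, 0.1486, 0.076]
eef_rot: [179.9, -0.0, -111.5]
contact_force: [-0.9, 0.5, -1.1]
gripper_width: 0.0236
gripper_force: 39.9
```

```bash
python3 plan.py .6286 .150 .0765 -111.6 1; python3 - <<'E'
from h import *
c=cap('wrist');print(c['origin'],c['attitude']); w=c['img'];t=cap('top')['img'];s=cap('side')['img']
f=lambda im,x,y:cv2.resize(im[y:y+100,x:x+133],(400,300),interpolation=cv2.INTER_CUBIC)
im=np.vstack([np.hstack([cv2.resize(w,(400,300)),f(t,240,140)]),np.hstack([f(t,190,160),f(s,210,170)])])
cv2.imwrite('pics/c3.png',im[:,:,::-1])
E
```

```text
5.9333 [0.627  0.1486 0.076 ] [ 179.9496   -0.046  -111.4865] [-0.9102  0.5416 -1.0847] 0.023575001212483127
slide [-0.0128, -0.0065, -0.003] turn 0.0013
[0.5996 0.0773 0.235 ] [163.7179  -0.0653 158.4684]
```

View pics/c3.png

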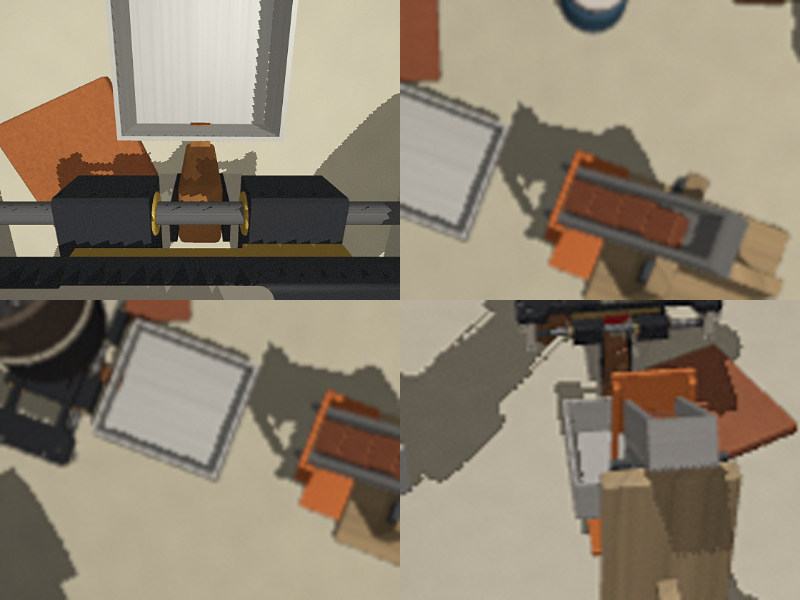

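Tray at standoff: far rim corners in the top-right cell are at (503,123) and (467,240). The bar's visible corners are at (549,265) and (596,278), and the gate's top is from (582,153) to (551,236). I'll compare them within that one picture.

```bash
python3 - <<'E'
from fit import *
def bp(u,z,off=(240,140)):
    px=np.array(off)+np.array(u)/3.004-.33
    d=TOP[2]@np.linalg.inv(TOP[0])@np.array([*px,1]); return TOP[1]+d*(z-TOP[1][2])/d[2]
V=np.array([.544,-.0637,-111.6]);a=np.radians(V[2])
def disp(p): d=p[:2]-V[:2]; return np.array([np.cos(a)*d[0]+np.sin(a)*d[1],-np.sin(a)*d[0]+np.cos(a)*d[1]])*1000
for n,u,z in [('far+',(103,123),.0745),('far-',(67,240),.0745),('bar2',(149,265),.111),('bar40',(196,278),.111),('gate+',(182,153),.258),('gate-',(151,236),.258)]:
    p=bp(u,z); print(n,p,disp(p))
E
```

```text
far+ [ 0.626  -0.0097  0.0745] [-80.4422  56.3515]
far- [0.5204 0.0241 0.0745] [-73.0012 -54.2455]
bar2 [ 0.4951 -0.048   0.111 ] [  3.4379 -51.2432]
bar40 [ 0.4832 -0.0887  0.111 ] [ 45.6673 -47.3485]
gate+ [ 0.5739 -0.0709  0.258 ] [-4.3554 30.4712]
gate- [ 0.5101 -0.0458  0.258 ] [ -4.1416 -38.1454]
```

Call:
send_rows([
  {"slide":[0.05,0,0],"turn":0,"gripper":0},
  {"slide":[0.12,0,0],"turn":0,"gripper":0},
  {"slide":[0.2,0,0],"turn":0,"gripper":0},
  {"slide":[0.28,0,0],"turn":0,"gripper":0},
  {"slide":[0.35,0,0],"turn":0,"gripper":0},
])

```text
time_s: 6.5
tcp_pos: [0.6074, 0.0992, 0.0766]
eef_rot: [180.0, -0.0, -111.6]
contact_force: [-0.2, -0.6, -2.1]
gripper_width: 0.0236
gripper_force: 39.9
```

Call:
send_rows([
  {"slide":[0.08,0,0],"turn":0,"gripper":0},
  {"slide":[0.16,0,0],"turn":0,"gripper":0},
  {"slide":[0.23,0,0],"turn":0,"gripper":0},
  {"slide":[0.29,0,0],"turn":0,"gripper":0},
  {"slide":[0.32,0,0],"turn":0,"gripper":0},
])

```text
time_s: 6.92
tcp_pos: [0.59, 0.0547, 0.0767]
eef_rot: [180.0, 0.0, -111.7]
contact_force: [0.3, 0.8, -1.4]
gripper_width: 0.0237
gripper_force: 39.9
```

```bash
python3 plan.py .5917 .0567 .0765 -111.6 1; python3 - <<'E'
from h import *
w=cap('wrist')['img'];t=cap('top')['img'];s=cap('side')['img']
f=lambda im,x,y:cv2.resize(im[y:y+100,x:x+133],(400,300),interpolation=cv2.INTER_CUBIC)
im=np.vstack([np.hstack([cv2.resize(w,(400,300)),f(t,240,140)]),np.hstack([f(t,210,170),f(s,210,170)])])
cv2.imwrite('pics/c4.png',im[:,:,::-1])
E
```

```text
6.9167 [0.59   0.0547 0.0767] [ 179.9942    0.0003 -111.6566] [ 0.304   0.8371 -1.4339] 0.02365534827973822
slide [-0.0163, -0.0056, 0.0012] turn -0.0006
```

View pics/c4.png

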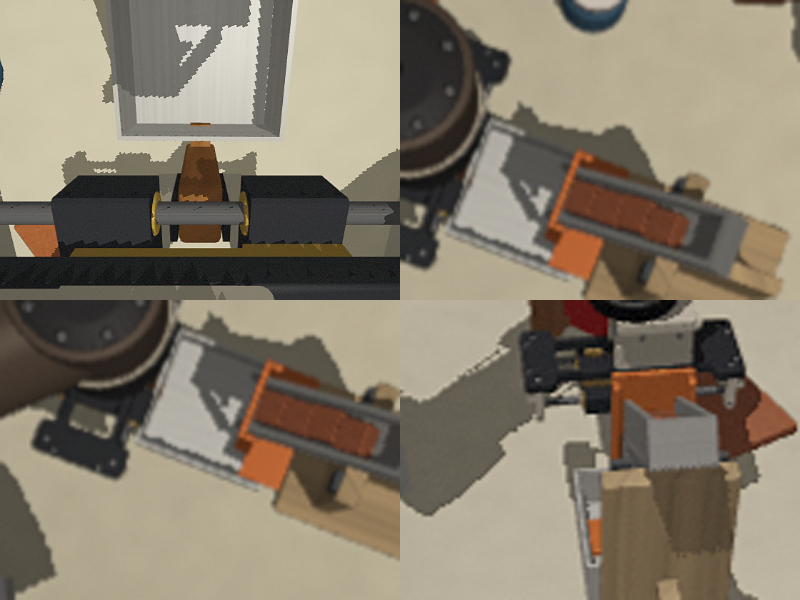

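Call:
send_rows([
  {"slide":[-0.015,0,-0.03],"turn":0,"gripper":0},
  {"slide":[-0.015,0,-0.07],"turn":0,"gripper":0},
  {"slide":[-0.015,0,-0.12],"turn":0,"gripper":0},
  {"slide":[-0.015,0,-0.16],"turn":0,"gripper":0},
  {"slide":[-0.015,0,-0.19],"turn":0,"gripper":0},
])

```text
time_s: 7.48
tcp_pos: [0.592, 0.0586, 0.1064]
eef_rot: [-179.9, 0.0, -111.6]
contact_force: [1.0, 0.6, -1.3]
gripper_width: 0.0236
gripper_force: 39.9
```

Call:
send_rows([
  {"slide":[0,0,-0.06],"turn":0,"gripper":0},
  {"slide":[0,0,-0.13],"turn":0,"gripper":0},
  {"slide":[0,0,-0.2],"turn":0,"gripper":0},
  {"slide":[0,0,-0.27],"turn":0,"gripper":0},
  {"slide":[0,0,-0.31],"turn":0,"gripper":0},
])

```text
time_s: 7.9
tcp_pos: [0.592, 0.0582, 0.1536]
eef_rot: [-179.9, 0.1, -111.6]
contact_force: [1.0, -0.5, -2.3]
gripper_width: 0.024
gripper_force: 39.9
```

```bash
python3 plan.py .592 .0575 .1515 -111.6 1; python3 - <<'E'
from h import *
w=cap('wrist')['img'];t=cap('top')['img'];s=cap('side')['img']
f=lambda im,x,y:cv2.resize(im[y:y+100,x:x+133],(400,300),interpolation=cv2.INTER_CUBIC)
im=np.vstack([np.hstack([cv2.resize(w,(400,300)),f(t,240,140)]),np.hstack([f(s,210,120),f(s,210,170)])])
cv2.imwrite('pics/c5.png',im[:,:,::-1])
E
```

```text
7.9 [0.592  0.0582 0.1536] [-179.9186    0.0606 -111.6036] [ 0.9659 -0.4761 -2.3253] 0.02402638263923838
slide [0.0045, -0.0021, 0.0141] turn -0.0
```

View pics/c5.png

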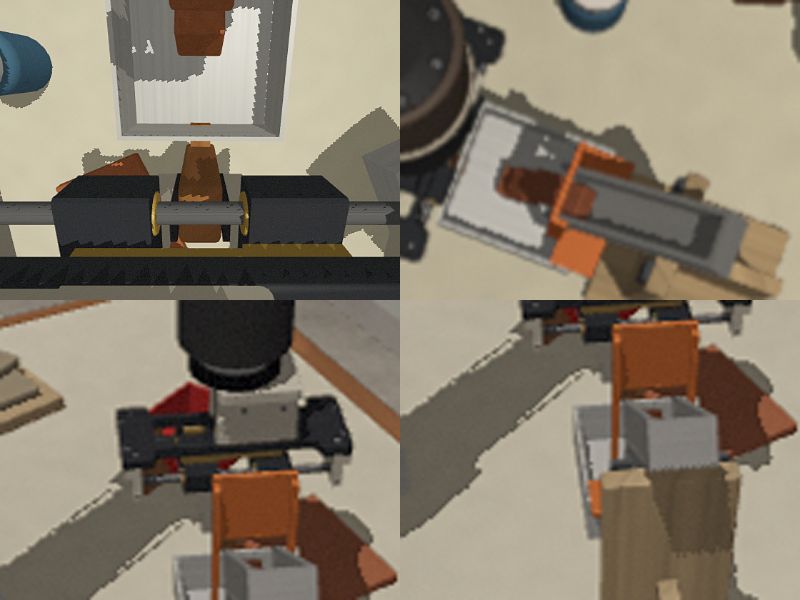

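The gate is up: its top edge in the side view rose from y≈370 to y≈322 in the cell. The blocks are sliding out into the pan, with the last one at the lip. I'll hold here.

Call:
send_rows([
  {"slide":[0,0,0],"turn":0,"gripper":0},
  {"slide":[0,0,0],"turn":0,"gripper":0},
  {"slide":[0,0,0],"turn":0,"gripper":0},
  {"slide":[0,0,0],"turn":0,"gripper":0},
  {"slide":[0,0,0],"turn":0,"gripper":0},
])

```text
time_s: 8.47
tcp_pos: [0.5911, 0.058, 0.1511]
eef_rot: [180.0, -0.0, -111.6]
contact_force: [-0.7, 0.7, -3.7]
gripper_width: 0.0238
gripper_force: 40.0
```

Call:
send_rows([
  {"slide":[0,0,0],"turn":0,"gripper":0},
  {"slide":[0,0,0],"turn":0,"gripper":0},
  {"slide":[0,0,0],"turn":0,"gripper":0},
  {"slide":[0,0,0],"turn":0,"gripper":0},
  {"slide":[0,0,0],"turn":0,"gripper":0},
])

```text
time_s: 8.88
tcp_pos: [0.5914, 0.0581, 0.1515]
eef_rot: [180.0, -0.0, -111.6]
contact_force: [-0.9, 0.6, -3.7]
gripper_width: 0.0238
gripper_force: 40.0
```

Call:
send_rows([
  {"slide":[0,0,0],"turn":0,"gripper":0},
  {"slide":[0,0,0],"turn":0,"gripper":0},
  {"slide":[0,0,0],"turn":0,"gripper":0},
  {"slide":[0,0,0],"turn":0,"gripper":0},
  {"slide":[0,0,0],"turn":0,"gripper":0},
])

```text
time_s: 9.3
tcp_pos: [0.5914, 0.0582, 0.1516]
eef_rot: [180.0, -0.0, -111.6]
contact_force: [-1.1, 0.3, -3.6]
gripper_width: 0.0239
gripper_force: 40.0
```

Call:
send_rows([
  {"slide":[0,0,0],"turn":0,"gripper":0},
  {"slide":[0,0,0],"turn":0,"gripper":0},
  {"slide":[0,0,0],"turn":0,"gripper":0},
  {"slide":[0,0,0],"turn":0,"gripper":0},
  {"slide":[0,0,0],"turn":0,"gripper":0},
])

```text
time_s: 9.72
tcp_pos: [0.5914, 0.0582, 0.1516]
eef_rot: [-180.0, -0.0, -111.6]
contact_force: [-0.4, 0.4, -2.7]
gripper_width: 0.0236
gripper_force: 40.0
```

```bash
python3 plan.py .592 .0575 .1515 -111.6 1; python3 - <<'E'
from h import *
w=cap('wrist')['img'];t=cap('top')['img'];s=cap('side')['img']
for n in ('top','wrist'): print([(np.round(d['location'],3).tolist(),round(d['p'],2)) for d in optics.look_for(n,'block0')])
f=lambda im,x,y:cv2.resize(im[y:y+100,x:x+133],(400,300),interpolation=cv2.INTER_CUBIC)
im=np.vstack([np.hstack([cv2.resize(w,(400,300)),f(t,240,140)]),np.hstack([f(w,200,0),f(s,210,170)])])
cv2.imwrite('pics/c6.png',im[:,:,::-1])
E
```

```text
9.7167 [0.5914 0.0582 0.1516] [-179.9992   -0.0015 -111.6063] [-0.4123  0.3625 -2.6665] 0.023595305588106914
slide [0.0027, -0.0051, 0.0005] turn -0.0001
[([0.564, -0.005, 0.131], 0.54), ([0.544, -0.037, 0.15], 0.41)]
[([0.549, -0.033, 0.154], 0.89), ([0.56, -0.024, 0.126], 0.77), ([0.573, 0.009, 0.128], 0.7), ([0.562, -0.012, 0.13], 0.6)]
```

View pics/c6.png

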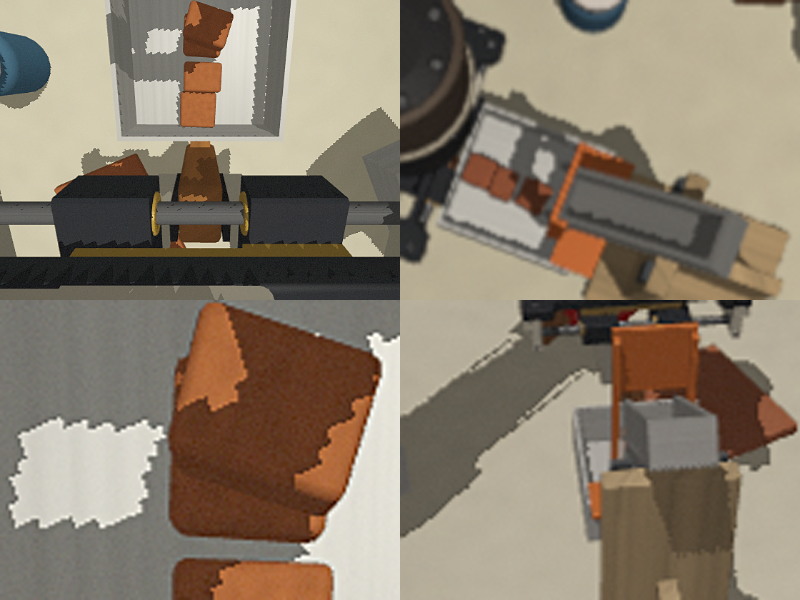

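All four blocks are in the pan: two flat, and one leaning on or stacked over another near the far wall, about as high as the rim. The chute is empty. I'll lower gently, then draw back.

Call:
send_rows([
  {"slide":[0,0,0.02],"turn":0,"gripper":0},
  {"slide":[0,0,0.06],"turn":0,"gripper":0},
  {"slide":[0,0,0.11],"turn":0,"gripper":0},
  {"slide":[0,0,0.16],"turn":0,"gripper":0},
  {"slide":[0,0,0.21],"turn":0,"gripper":0},
])

```text
time_s: 10.38
tcp_pos: [0.5912, 0.0581, 0.1189]
eef_rot: [180.0, -0.0, -111.6]
contact_force: [0.0, -0.3, -4.3]
gripper_width: 0.0239
gripper_force: 40.0
```

Call:
send_rows([
  {"slide":[0,0,0.05],"turn":0,"gripper":0},
  {"slide":[0,0,0.1],"turn":0,"gripper":0},
  {"slide":[0,0,0.15],"turn":0,"gripper":0},
  {"slide":[0,0,0.2],"turn":0,"gripper":0},
  {"slide":[0,0,0.24],"turn":0,"gripper":0},
])

```text
time_s: 10.8
tcp_pos: [0.5912, 0.0581, 0.083]
eef_rot: [180.0, -0.0, -111.6]
contact_force: [0.1, -0.1, -2.9]
gripper_width: 0.0238
gripper_force: 40.0
```

Call:
send_rows([
  {"slide":[0,0,0.025],"turn":0,"gripper":0},
  {"slide":[0,0,0.04],"turn":0,"gripper":0},
  {"slide":[0,0,0.05],"turn":0,"gripper":0},
  {"slide":[0,0,0.05],"turn":0,"gripper":0},
  {"slide":[0,0,0.05],"turn":0,"gripper":0},
])

```text
time_s: 11.22
tcp_pos: [0.5916, 0.0582, 0.0768]
eef_rot: [-180.0, 0.0, -111.6]
contact_force: [0.2, -0.1, -2.7]
gripper_width: 0.0236
gripper_force: 40.0
```

Call:
send_rows([
  {"slide":[-0.015,0,0],"turn":0,"gripper":0},
  {"slide":[-0.05,0,0],"turn":0,"gripper":0},
  {"slide":[-0.1,0,0],"turn":0,"gripper":0},
  {"slide":[-0.16,0,0],"turn":0,"gripper":0},
  {"slide":[-0.22,0,0],"turn":0,"gripper":0},
])

```text
time_s: 11.63
tcp_pos: [0.6041, 0.0899, 0.0767]
eef_rot: [-180.0, 0.0, -111.6]
contact_force: [0.6, -0.2, -2.7]
gripper_width: 0.0238
gripper_force: 40.0
```

Call:
send_rows([
  {"slide":[-0.07,0,0],"turn":0,"gripper":0},
  {"slide":[-0.14,0,0],"turn":0,"gripper":0},
  {"slide":[-0.21,0,0],"turn":0,"gripper":0},
  {"slide":[-0.28,0,0],"turn":0,"gripper":0},
  {"slide":[-0.35,0,0],"turn":0,"gripper":0},
])

```text
time_s: 12.05
tcp_pos: [0.6233, 0.1388, 0.0764]
eef_rot: [180.0, -0.0, -111.6]
contact_force: [-0.3, -0.6, -3.0]
gripper_width: 0.0237
gripper_force: 40.0
```

Call:
send_rows([
  {"slide":[-0.07,0,0],"turn":0,"gripper":0},
  {"slide":[-0.14,0,0],"turn":0,"gripper":0},
  {"slide":[-0.2,0,0],"turn":0,"gripper":0},
  {"slide":[-0.25,0,0],"turn":0,"gripper":0},
  {"slide":[-0.28,0,0],"turn":0,"gripper":0},
])

```text
time_s: 12.47
tcp_pos: [0.6388, 0.1777, 0.0765]
eef_rot: [-180.0, 0.0, -111.6]
contact_force: [0.6, 0.5, -2.2]
gripper_width: 0.0236
gripper_force: 40.0
```

Call:
send_rows([
  {"slide":[-0.25,0,-0.02],"turn":0,"gripper":0},
  {"slide":[-0.25,0,-0.07],"turn":0,"gripper":0},
  {"slide":[-0.25,0,-0.14],"turn":0,"gripper":0},
  {"slide":[-0.25,0,-0.22],"turn":0,"gripper":0},
  {"slide":[-0.25,0,-0.3],"turn":0,"gripper":0},
])

```text
time_s: 12.88
tcp_pos: [0.6519, 0.211, 0.1226]
eef_rot: [180.0, -0.0, -111.6]
contact_force: [1.5, 0.3, -3.3]
gripper_width: 0.0237
gripper_force: 40.0
```

Call:
send_rows([
  {"slide":[0,0,-0.08],"turn":0,"gripper":0},
  {"slide":[0,0,-0.16],"turn":0,"gripper":0},
  {"slide":[0,0,-0.24],"turn":0,"gripper":0},
  {"slide":[0,0,-0.32],"turn":0,"gripper":0},
  {"slide":[0,0,-0.4],"turn":0,"gripper":0},
])

```text
time_s: 13.3
tcp_pos: [0.6522, 0.2114, 0.1831]
eef_rot: [-180.0, 0.0, -111.6]
contact_force: [0.6, -0.6, -2.8]
gripper_width: 0.0239
gripper_force: 40.0
```

Call:
send_rows([
  {"slide":[0,0,-0.06],"turn":0,"gripper":0},
  {"slide":[0,0,-0.09],"turn":0,"gripper":0},
  {"slide":[0,0,-0.1],"turn":0,"gripper":0},
  {"slide":[0,0,-0.1],"turn":0,"gripper":0},
  {"slide":[0,0,-0.1],"turn":0,"gripper":0},
])

```text
time_s: 13.72
tcp_pos: [0.6518, 0.2115, 0.1958]
eef_rot: [179.9, -0.0, -111.6]
contact_force: [0.1, -0.3, -3.4]
gripper_width: 0.0237
gripper_force: 40.0
```

Call:
send_rows([
  {"slide":[0,0,0],"turn":0,"gripper":0},
  {"slide":[0,0,0],"turn":0,"gripper":0},
  {"slide":[0,0,0],"turn":0,"gripper":0},
  {"slide":[0,0,0],"turn":0,"gripper":0},
  {"slide":[0,0,0],"turn":0,"gripper":0},
])

```text
time_s: 14.13
tcp_pos: [0.6522, 0.2115, 0.1964]
eef_rot: [180.0, -0.0, -111.6]
contact_force: [-0.2, 0.5, -2.9]
gripper_width: 0.0238
gripper_force: 40.0
```

```bash
python3 - <<'E'
from h import *
w=cap('wrist')['img'];t=cap('top')['img'];s=cap('side')['img']
for n in ('top','wrist'): print([(np.round(d['location'],3).tolist(),round(d['p'],2)) for d in optics.look_for(n,'block0')])
f=lambda im,x,y,k=1:cv2.resize(im[y:y+100*k,x:x+133*k],(400,300),interpolation=cv2.INTER_CUBIC)
im=np.vstack([np.hstack([cv2.resize(w,(400,300)),f(t,200,130,2)]),np.hstack([f(t,170,140),f(s,150,90,2)])])
cv2.imwrite('pics/c7.png',im[:,:,::-1])
E
```

```text
[([0.608, 0.13, 0.193], 0.66), ([0.607, 0.111, 0.17], 0.49), ([0.623, 0.153, 0.173], 0.39)]
[([0.61, 0.108, 0.172], 0.87), ([0.624, 0.146, 0.175], 0.82), ([0.634, 0.164, 0.175], 0.81), ([0.636, 0.149, 0.154], 0.47)]
```

View pics/c7.png

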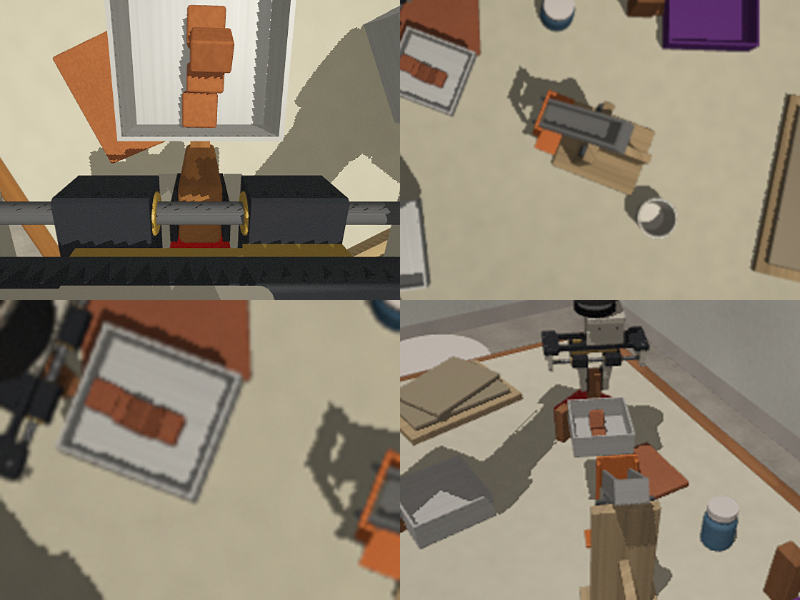

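The final view shows three blocks in a row with a fourth resting on them, all inside the rim. The gate is shut, the tray is level at about 0.15 m and about 13 cm clear, and the bystanders are untouched.

```bash
python3 -c "
from plant import order; print(order.close_job())"
```

```text
the job is handed in; nothing more can be done
None
```

Job handed in: all four blocks are in the tray, held at about 15 cm above the bench and about 13 cm clear of the dispenser, with the gate shut; it looked level in the camera views, but my one tilt measurement was only good to a few degrees.

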